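# Photograph the next candle plate

### The job

Take just the top candle plate out of the spring-loaded dispenser, drawing it forward from under the overhanging lip so that the next plate rises into its place. Gently lay it flat on the photo stage, centred on the stage's back stop, push it back square until it meets the stop, without forcing it, and let go of it there. Then twist the shutter key clockwise to its stop and let it spring back, and leave the other ware on the table where it stands.

Things in the scene. Friction and masses are not known exactly. Their poses are not given: they have to be found in the camera images.
- dispenser: Fixed grey metal dispenser, foot 120 x 90 mm, about 120 mm tall, origin near the middle of the foot's underside. +x points to its back (away from the robot at yaw 0), +y left, z up. Its deck leans 22 degrees to the front: the plates stack along (-0.375, 0, 0.927) of this frame; up-slope, to the back, is (0.927, 0, 0.375). The plates have 1.5 mm play all round.
- lip (a point): On the dispenser: front edge of the lip's underside, in the middle. The lip, 26 mm wide, 6 mm thick, overhangs the rear 20 mm of the top plate; the spring presses the stack up against it with 2 to 4 N. Beside the rear 18 mm of the stack stand side guides, 4 mm thick, 36 mm either side of the middle over their outsides, to 3 mm below the lip.
- gate (a point): On the dispenser: middle of the top of the front gate (two posts 16 to 32 mm either side of it, 6 mm thick), 2.5 mm below the underside of the top plate: it holds back the plates below and lets the top one slide out, forward and down the slope. Low side guides at the front corners end at the same height. Between them and the rear guides 44 mm of each side is open for the fingers.
- seat (a point): Point fixed to the dispenser: the centre of the plate that is uppermost under the lip; axes as dispenser (not leaning).
- lift (a joint): Height in m by which the sprung platform under the stack has risen along the stacking direction: 0 with all four plates, 0.014 once one is taken. Spring 120 N/m.
- plate0_center (a point): Centre of the top plate: a blue ceramic slab with a thin metal disc in its top, 70 mm (its x, up-slope) x 60 mm (its y) x 14 mm (its z, thickness), about 0.13 kg, leaning 22 degrees with the stack. Grip across the 60 mm, about 10 mm in front of the centre, fingers along its thickness and no deeper than its 14 mm, or the plate below is gripped too.
- plate1_center (a point): Centre of the next plate below, the same shape. Two more lie under it.
- photo_stage: Fixed low white box 150 (x) x 230 (y) x 40 mm tall, origin under its middle, +x to its back. On its left (+y) half lies the grey photo area (middle at y = +50 mm) with the back stop; on its right half the shutter key.
- stop_rail: Two flat slots on the photo stage along its x; fixed origin at stage x +45, y +50, z +40 mm, axes as the stage's. In them stands the back stop, an aluminium bar 60 mm wide (y), 8 mm thick (x), 11 mm tall. It has been clamped anywhere along 36 mm: its front face stands between x -20 and +16 mm of this origin. That setting is not reported: see or feel it. Over 25 N on it is too much.
- spot (a point): Point fixed to the photo stage, at its x +8, y +50, z +47 mm, with the stage's axes: the plate's centre must end on the line through it along x, at its height (the surface is 7 mm below), within 18 mm of it, where the plate lies flat with a 60 mm edge touching the back stop (plate x along the stage's x, either way round).
- key_grip (a point): Centre of the shutter key's bar grip, on the key's vertical axis, 24 mm above the stage's surface (at the stage's x 0, y -60 mm). Fixed point with the stage's axes. The bar is 44 mm long, 12 mm thick and 26 mm tall, 13 mm of it above this point; at rest it lies along the stage's x.
- key (a joint): Turn of the shutter key, clockwise from above: 0 at rest, 1.1 rad at its hard stop. The spring pulls it back with 0.05 N m at rest and 0.18 N m at the stop; let go, it returns to 0.
- candlestick: Bystander, loose: footed clear-glass candlestick, 76 mm wide, 68 mm tall; origin at its underside.
- tealight_bowl: Bystander, loose: low solid blue bowl, 84 mm wide, 28 mm tall; origin at its underside.
- votive: Bystander, loose: clear glass cup, 60 mm wide, 60 mm tall; origin at its underside.
- tumbler: Bystander, loose: clear glass cup, 68 mm wide, 80 mm tall; origin at its underside.
- jar_candle: Bystander, loose: white lidded jar, 68 mm wide, 85 mm tall; origin at its underside.
- pillar_holder: Bystander, loose: blue footed stand, 92 mm wide, 68 mm tall; origin at its underside.
There are look-alikes about, which are no part of the job. What is shaped like the part that bears plate0_center but orange or turquoise is not meant.

How it is judged (in metres and radians):
On the way, in this order (a step that is already met when the one before it is completed fails the run):
1. the top plate is out of the dispenser and the next has risen into its place (distance between plate0_center and seat above 0.06 m and distance between plate1_center and seat below 0.005 m and value of joint lift between 0.0115 and 0.0165 m), for 0.1 s.
2. the plate lies flat, centred and snug against the back stop, let go (horizontal distance between plate0_center and back_stop_c0 below 0.0415 m and x of plate0_center in the frame of spot above -0.022 m and y of plate0_center in the frame of spot between -0.01 and 0.01 m and z of plate0_center in the frame of spot between -0.003 and 0.003 m and angle between the x axis of plate0_center and the x axis of spot, either way round below 0.09 rad and contact force between plate0 and the fingers below 0.2 N), for 0.2 s.
3. the key is twisted to its stop (value of joint key above 1.03 rad), for 0.05 s.
At the end, for the whole second after the job is handed in: The first plate rests flat on the stage, about 2 mm or less off the stop, 10 mm of centred, 3 mm in height, 0.09 rad of square; the next plate is within 5 mm of the seat, the platform risen one plate (11.5 to 16.5 mm); the key is back below 0.1 rad (horizontal distance between plate0_center and back_stop_c0 below 0.0415 m and x of plate0_center in the frame of spot above -0.022 m and y of plate0_center in the frame of spot between -0.01 and 0.01 m and z of plate0_center in the frame of spot between -0.003 and 0.003 m and angle between the x axis of plate0_center and the x axis of spot, either way round below 0.09 rad and distance between plate1_center and seat below 0.005 m and value of joint lift between 0.0115 and 0.0165 m and value of joint key below 0.1 rad and linear speed of plate0 below 0.02 m/s); the robot touches nothing.
It fails at once if a bystander is shifted by more than 25 mm (distance of any of candlestick, tealight_bowl, votive, tumbler, jar_candle, pillar_holder from where it was at the start of the episode above 0.025 m).
It fails at once if the plate is banged or pressed hard on the stage (over 40 N) (contact force between plate0 and photo_stage above 40 N).
It fails at once if the plate is forced against the back stop (over 25 N) (contact force between plate0 and stop_rail above 25 N).
It also fails if it takes over 64 s, if anything falls off the work surface, if the arm or the gripper's body presses on something with over 40 N, if the wrist force passes 120 N, or if a joint passes its speed limit or range.

### The arm

A 6-joint arm with a two-finger parallel gripper is mounted at the origin on the work surface. World frame = base frame: x ahead of the robot, y to its left, z up, the work surface at z = 0. Lengths are in mm, angles in rad, forces in N, time in s.
With the tool pointing down it reaches from about 300 to 775 mm from the base axis. Payload 14.6 kg.
Tool frame: the origin (TCP) lies on the front face of the gripper's body, between the roots of the fingers; the fingertips stand 97 mm ahead of it and the grasp point (between the pads) lies 78 mm ahead of it (ctrl.tip_extent is the distance from the TCP to the fingertips, in mm); x points along the fingers, y is the direction in which the jaws open and shut, and the axes are right-handed (so a half turn about x gives the same grasp; the last joint's range is limited). The gripper opens to 94 mm and grips with 3 to 60 N. Pads are 16 mm wide; open, the fingers measure 119 mm over their backs; the gripper's body (75 mm by 177 mm) begins 78 mm behind the grasp point.
Start: joints at [-1.209, 0.3, 1.521, -0, 1.321, -0.067], TCP at [228.671, -500.199, 302.646] pointing down, gripper open.
Joint ranges: [-3.03, 3.03], [-0.79, 2.21], [0.23, 2.52], [-1.04, 4.18], [0, 3.07], [-2.55, 2.55]. Speed limits (rad/s): [2.22, 2.22, 2.57, 3.14, 3.14, 3.14].

### API

Orientations are given as a unit quaternion [x, y, z, w].
In Python, from station import ctrl gives the robot as it stands.
- The arm moves only by the shell command python3 -m crank 'ROWS'. ROWS is JSON, a list of rows, each a list of 5 numbers: the shift along the tool's x, y, z in cm, then the turn about the tool's x in degrees, then the opening, from 0 (shut) to 1 (fully open). In form: [[dx, dy, dz, turn, gripper], ...]. A call has 1 to 10 rows; each row is the pose to reach, as a shift and turn from the pose measured when the call began, along the tool's axes at that moment; what a row does not reach only later rows make up. A row lasts 1/12 s, in which the tool goes at most 41.7 mm and 7.16 degrees, less where a joint would pass 70% of its speed; a pose out of reach is approached as far as the arm can. A call with a gripper value outside its range is refused whole. The fingers move at their own pace and stop on an object; the grip force is fixed at half the most. Time passes only in rows, so rows that repeat a pose let the fingers close. It gives the time, the measured TCP pose, the force and the opening at its end, in the units of the state.
- ctrl.observe(): the state, without advancing time (a new reading comes with each control period).
- ctrl.get_image(name): name is "side" or "top" or "wrist"; returns (picture, depth): 400x640x3 uint8, red, green, blue; 400x640 float32, mm along the optical axis (not along the pixel's ray), 0 where there is no reading.
- ctrl.camera_model(name): a dict with "fx", "fy", "cx", "cy" (pixels), "dist" ([k1, k2, p1, p2, k3] as OpenCV has them; the pictures are not rectified), "R" (3x3) and "t" (3): a world point X has camera coordinates R X + t. Camera axes: x right, y down, z forward; pixel columns grow to the right and rows downward; lengths in mm; the calibration is good to about 2 mm. A picture is of the moment at which its call begins: read the wrist's pose just before it. camera_model takes no time and is no camera call; for the wrist camera it gives the pose at the moment of the call.
- ctrl.sign_off(): hands the job in, once; it reports no verdict.
The state is a dict: "clock": time; "q": joint angles; "joint_velocities": joint speeds; "joint_efforts": joint torques, N m; "ee_pos": TCP position; "ee_rot": TCP orientation; "wrist_force": force on the tool from outside, world axes, zero at the start; "wrist_torque": the same for the moment, N m; "finger_gap": opening from 0.0 (shut) to 1.0 (fully open).
Only numpy, scipy, OpenCV 4.12 (cv2) and the standard library are available. Lean on these libraries where they do the work, as an engineer would, in place of code of your own. Each camera call takes 0.05 s, during which the arm holds its last target.

## Working session

There is one attempt and no reset: what is moved stays moved. The work goes in short steps, Python scripts to look and compute and a shell command to move; the robot and the scene stay as the last step left them, time stands still between calls to the robot, and variables do not carry over. Pictures are saved under pics/ and viewed, and the job is handed in when it is done.

```bash
ls; mkdir -p pics
cat > h.py <<'E'
import numpy as np, cv2
from station import ctrl
from scipy.spatial.transform import Rotation as R
def snap(name,fn):
    cm=ctrl.camera_model(name); im,d=ctrl.get_image(name)
    cv2.imwrite('pics/'+fn+'.png',im[:,:,::-1]); np.savez('pics/'+fn+'.npz',im=im,d=d,**{k:np.array(v) for k,v in cm.items()})
    return im,d,cm
def load(fn): 
    return np.load('pics/'+fn+'.npz')
def cloud(z):
    K=np.array([[z['fx'],0,z['cx']],[0,z['fy'],z['cy']],[0,0,1.]])
    h,w=z['d'].shape
    uu,vv=np.meshgrid(np.arange(w),np.arange(h))
    p=cv2.undistortPoints(np.stack([uu,vv],-1).reshape(-1,1,2).astype(np.float64),K,np.array(z['dist'],float)).reshape(h,w,2)
    c=np.dstack([p[...,0]*z['d'],p[...,1]*z['d'],z['d']])
    return (c-z['t'])@z['R']   # R^T (c-t)
def proj(z,X):
    K=np.array([[z['fx'],0,z['cx']],[0,z['fy'],z['cy']],[0,0,1.]])
    return cv2.projectPoints(np.atleast_2d(np.array(X,float)),cv2.Rodrigues(np.array(z['R'],float))[0],np.array(z['t'],float),K,np.array(z['dist'],float))[0].reshape(-1,2)
E
python3 - <<'E'
from h import *
s=ctrl.observe(); print(s)
for n in('side','top','wrist'): snap(n,n+'0')
for n in('side','top','wrist'):
    z=load(n+'0'); print(n,z['fx'],z['t'],-z['R'].T@z['t'])
E
```

```text
pics
{'clock': 0.0, 'q': array([-1.20864793e+00,  3.00462746e-01,  1.52156722e+00,  8.18342042e-07,
        1.32072419e+00, -6.66183457e-02]), 'joint_velocities': array([ 0.00059179,  0.00026457, -0.00109279,  0.00100271, -0.00035994,
        0.00138728]), 'joint_efforts': array([ 2.11798630e-05, -5.31806839e+01, -3.52738559e+01,  7.08671822e-02,
        2.43711344e-02, -1.22061506e-04]), 'ee_pos': array([ 228.59685753, -500.07730089,  302.0967165 ]), 'ee_rot': array([-0.69085924, -0.15083953,  0.69097961, -0.15002708]), 'wrist_force': array([0.39850135, 0.07577341, 0.42364548]), 'wrist_torque': array([0.01951286, 0.04179679, 0.00054799]), 'finger_gap': 0.9978356805237594}
side 378.98433528501306 [-583.49985863   88.60634516 1305.5750094 ] [  543.4249621  -1120.55239991   708.44964833]
top 363.00569495087643 [ -15.58396565  620.15863844 1011.9329899 ] [ 505.20867945  -11.90752883 1073.99738074]
wrist 322.3112451151218 [-549.3058946   -27.26871324  390.05556685] [ 296.73674041 -468.49570293  383.51398542]
```

View pics/side0.png

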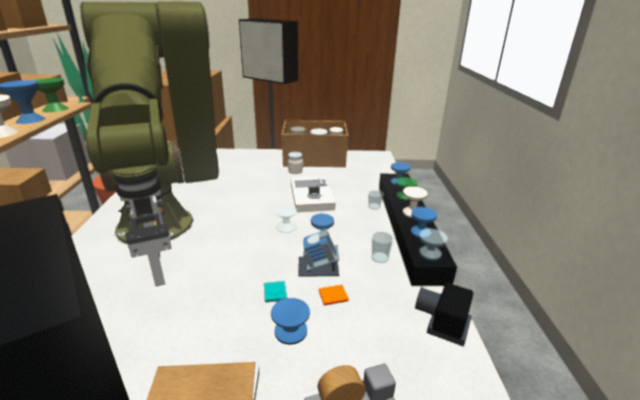

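View pics/top0.png

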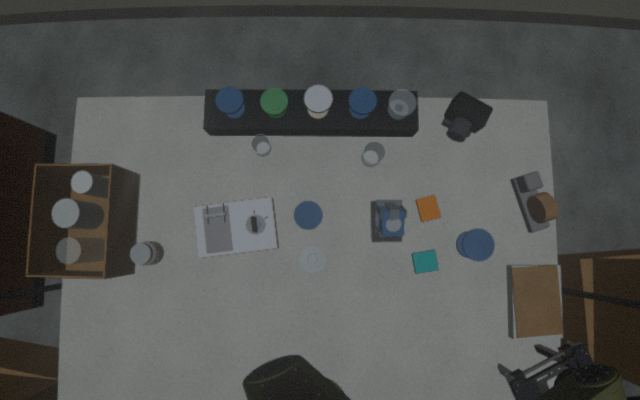

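View pics/wrist0.png

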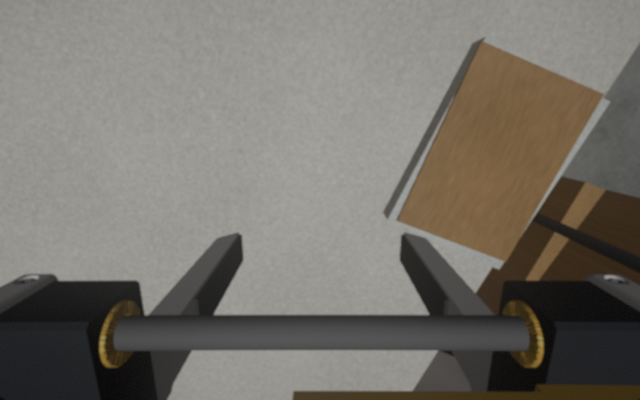

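The top view shows the dispenser near (388,220) and the stage near (235,228). The bowl (308,214) and candlestick (313,260) stand between them, and the orange and turquoise decoys are at (428,208) and (425,261). I'll measure coarse poses from the depth.

Run:
```python
from h import *
z=load('top0'); P=cloud(z); im=z['im']
for u,v in [(388,220),(308,214),(313,260),(372,154),(262,146),(478,245),(147,253),(255,225),(215,235),(428,208)]:
    print((u,v),P[v,u].round(1))
# stage
m=(P[...,2]>30)&(P[...,2]<50); m[:, :185]=0; m[:,285:]=0;m[:190]=0;m[265:]=0
r=cv2.minAreaRect(P[m][:,:2].astype(np.float32)); print('stage',r, np.median(P[m][:,2]))
print(cv2.boxPoints(r).round(0))
# dispenser
m=(P[...,2]>6)&(P[...,2]<135); m[:, :365]=0; m[:,415:]=0;m[:190]=0;m[250:]=0
r=cv2.minAreaRect(P[m][:,:2].astype(np.float32)); print('disp',r); print(cv2.boxPoints(r).round(0))
c=im[185:260,180:430]; cv2.imwrite('pics/c1.png',cv2.resize(c[:,:,::-1],None,fx=3.2,fy=3.2,interpolation=cv2.INTER_CUBIC))
```

```text
(388, 220) [ 560.1 -211.9  107.2]
(308, 214) [580.6   3.   28.8]
(313, 260) [451.5 -12.2  69.3]
(372, 154) [ 764.6 -188.1    4.9]
(262, 146) [787.1 143.9   5.4]
(478, 245) [ 493.5 -472.5   68.4]
(147, 253) [466.3 441.8  86.6]
(255, 225) [546.1 148.5  72.6]
(215, 235) [518.  268.1  38.1]
(428, 208) [ 601.  -349.2   18.6]
stage ((540.8675537109375, 211.59512329101562), (150.64393615722656, 229.30276489257812), 7.492745399475098) 39.20273926004566
[[451. 315.]
 [481.  88.]
 [630. 108.]
 [601. 335.]]
disp ((575.1917724609375, -246.57937622070312), (141.8636932373047, 128.88218688964844), 0.19242894649505615)
[[ 504. -182.]
 [ 504. -311.]
 [ 646. -311.]
 [ 646. -182.]]
```

View pics/c1.png

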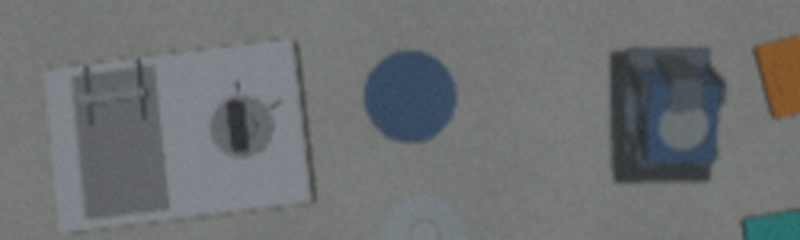

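Run:
```python
from h import *
s=ctrl.observe(); T=R.from_quat(s['ee_rot']).as_matrix(); print(T.round(4)); 
z=load('wrist0'); Rc=z['R']; t=z['t']
c=-Rc.T@t; print('cam in tool',T.T@(c-s['ee_pos'])); print('cam axes in tool',(Rc@T).round(3))
z=load('top0'); P=cloud(z)
m=(P[...,2]<6)
for lo,hi in((3,14),(14,40),(40,140)):
    m=(P[...,2]>lo)&(P[...,2]<hi); m[:, :368]=0; m[:,410:]=0;m[:190]=0;m[246:]=0
    q=P[m]; print(lo,hi,len(q),q.min(0).round(),q.max(0).round(), cv2.minAreaRect(q[:,:2].astype(np.float32)))
```

```text
[[-3.000e-04  4.158e-01 -9.095e-01]
 [ 8.000e-04 -9.095e-01 -4.158e-01]
 [-1.000e+00 -8.000e-04 -1.000e-04]]
cam in tool [-81.26337881  -0.49991718 -75.07753752]
cam axes in tool [[-0.     1.    -0.002]
 [-0.258  0.002  0.966]
 [ 0.966  0.001  0.258]]
3 14 404 [ 492. -298.    3.] [ 656. -173.   14.] ((574.1204833984375, -235.53501892089844), (123.29655456542969, 163.98252868652344), 89.53900909423828)
14 40 46 [ 530. -201.   19.] [ 578. -191.   40.] ((554.0471801757812, -196.02003479003906), (9.36771011352539, 48.048099517822266), 89.27203369140625)
40 140 989 [ 518. -261.   40.] [ 620. -190.  126.] ((568.8946533203125, -225.55050659179688), (102.2470474243164, 71.05115509033203), 0.1383604258298874)
```

```bash
python3 -m crank '[[0,-11.4,-41.1,-70,1],[0,-11.4,-41.1,-70,1],[0,-11.4,-41.1,-70,1],[0,-11.4,-41.1,-70,1],[0,-11.4,-41.1,-70,1],[0,-11.4,-41.1,-70,1],[0,-11.4,-41.1,-70,1],[0,-11.4,-41.1,-70,1],[0,-11.4,-41.1,-70,1],[0,-11.4,-41.1,-70,1]]'
cat > rel.py <<'E'
# usage: rel.py X Y Z yawdeg(of tool y axis) -> row numbers
import sys
from h import *
s=ctrl.observe(); T=R.from_quat(s['ee_rot']).as_matrix(); p=s['ee_pos']
a=np.degrees(np.arctan2(T[1,1],T[0,1]))
print('t',round(float(s['clock']),2),'p',p.round(1),'yaw',a.round(2),'q',np.round(s['q'],2),'F',s['wrist_force'].round(1),'gap',round(float(s['finger_gap']),3), 'xax',T[:,0].round(4))
if len(sys.argv)>4:
    X=np.array([float(v) for v in sys.argv[1:4]]); d=T.T@(X-p)/10
    print('row',d.round(2),'turn',((a-float(sys.argv[4])+180)%360-180).round(1))
E
python3 rel.py 555 -225 302 90
```

```text
clock: 0.98
ee_pos: [548.7, -230.1, 302.2]
ee_rot: [0.478, 0.521, -0.478, 0.521]
wrist_force: [0.2, -1.7, -0.1]
finger_gap: 0.999
t 0.98 p [ 548.7 -230.1  302.2] yaw 4.95 q [-0.46  0.4   1.39  0.    1.36 -0.55] F [ 0.2 -1.7 -0.1] gap 0.999 xax [-6.e-04  9.e-04 -1.e+00]
row [ 0.02  0.67 -0.46] turn -85.0
```

```bash
python3 -m crank '[[0,0.7,-0.5,-85,1],[0,0.7,-0.5,-85,1],[0,0.7,-0.5,-85,1],[0,0.7,-0.5,-85,1],[0,0.7,-0.5,-85,1],[0,0.7,-0.5,-85,1],[0,0.7,-0.5,-85,1],[0,0.7,-0.5,-85,1],[0,0.7,-0.5,-85,1],[0,0.7,-0.5,-85,1]]'
python3 -m crank '[[0,0,0,-13,1],[0,0,0,-13,1],[0,0,0,-13,1],[0,0,0,-13,1]]'
python3 rel.py 555 -225 302 90
python3 - <<'E'
from h import *
snap('wrist','w1')
E
```

```text
clock: 1.82
ee_pos: [555.2, -224.6, 301.9]
ee_rot: [0.083, 0.703, -0.083, 0.702]
wrist_force: [0.5, -0.5, 0.5]
finger_gap: 0.997
clock: 2.15
ee_pos: [555.2, -224.5, 301.7]
ee_rot: [0.005, 0.708, -0.004, 0.707]
wrist_force: [0.4, 0.6, 0.8]
finger_gap: 1.0
t 2.15 p [ 555.2 -224.5  301.7] yaw 89.34 q [-0.45  0.41  1.37  0.    1.36 -2.01] F [0.4 0.6 0.8] gap 1.0 xax [-0.0014  0.0014 -1.    ]
row [-0.03 -0.05 -0.02] turn -0.7
```

View pics/w1.png

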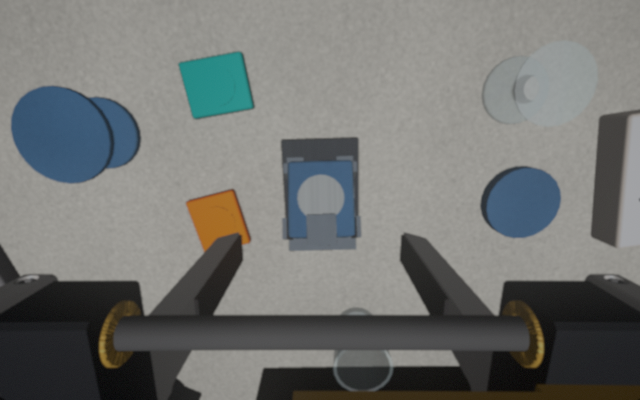

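The dispenser is centred at (320,195): the blue plate spans about (287..357, 160..238), the lip is at (321,225), and the open deck front is towards the top of the picture. Next I fit the plate plane and edges.

Run:
```python
from h import *
z=load('w1'); P=cloud(z); im=z['im']
cv2.imwrite('pics/c2.png',cv2.resize(im[125:265,265:380][:,:,::-1],None,fx=5,fy=4.2,interpolation=cv2.INTER_CUBIC))
b=(im[...,2].astype(int)-im[...,0]>25); b[:150]=0;b[245:]=0;b[:,280:][:, 85:]=0;b[:,:280]=0
q=P[b]; print(len(q), q.min(0).round(),q.max(0).round())
top=q[q[:,2]>85]
A=np.c_[top[:,:2],np.ones(len(top))]; w=np.ones(len(top),bool)
for _ in range(6):
    c,*_=np.linalg.lstsq(A[w],top[w][:,2],rcond=None); r=top[:,2]-A@c; w=abs(r)<2
print(c, 'lean',np.degrees(np.arctan(np.hypot(c[0],c[1]))),'dir',np.degrees(np.arctan2(c[1],c[0])),r[w].std(),w.sum())
g=top[w]; print(g.min(0).round(1),g.max(0).round(1)); rect=cv2.minAreaRect(g[:,:2].astype(np.float32)); print(rect,cv2.boxPoints(rect).round(1))
for n,(u,v) in dict(lip=(321,228),lipfront=(321,216),gL=(291,232),gR=(353,232),gf1=(294,160),gf2=(347,160),foot=(320,145)).items(): print(n,P[v,u].round(1))
# foot pixels
f=(P[...,2]>2)&(P[...,2]<16); f[:130]=0; f[260:]=0; f[:,:270]=0; f[:,370:]=0
```

```text
2765 [ 481. -264.    6.] [ 598. -194.  383.]
[ 4.00782855e-01  6.22037162e-03 -1.18143982e+02] lean 21.842449350051304 dir 0.8891907995405908 0.7798855315800922 2621
[ 517.9 -253.6   86.4] [ 583.2 -194.1  114.1]
((550.4841918945312, -223.95147705078125), (64.38536834716797, 59.07513427734375), 1.2423027753829956) [[ 517.7 -195.1]
 [ 518.9 -254.2]
 [ 583.3 -252.8]
 [ 582.  -193.7]]
lip [ 573.2 -223.8  117.6]
lipfront [ 563.4 -223.7  113.9]
gL [ 578.4 -250.6  112.5]
gR [ 579.1 -195.4  112. ]
gf1 [ 519.6 -249.3   72. ]
gf2 [ 518.2 -199.4   87.2]
foot [ 510.7 -224.3    7.2]
```

View pics/c2.png

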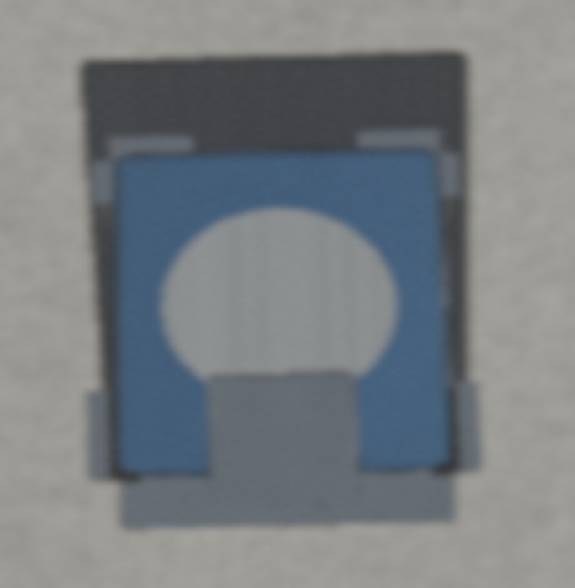

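```bash
python3 rel.py 541.2 -224.2 186.5 91.1
```

```text
t 2.2 p [ 555.2 -224.5  301.8] yaw 89.31 q [-0.45  0.41  1.37  0.    1.36 -2.  ] F [ 0.2 -0.9  0.9] gap 1.0 xax [-0.0013  0.0013 -1.    ]
row [11.53  0.   -1.38] turn -1.8
```

```bash
python3 -m crank '[[3,0,-1.4,-1.8,1],[6,0,-1.4,-1.8,1],[8,0,-1.4,-1.8,1],[10,0,-1.4,-1.8,1],[11,0,-1.4,-1.8,1],[11.5,0,-1.4,-1.8,1],[11.5,0,-1.4,-1.8,1],[11.5,0,-1.4,-1.8,1]]'
python3 rel.py 541.2 -224.2 186 91.1
python3 - <<'E'
from h import *
snap('wrist','w2');snap('side','s2')
E
```

```text
clock: 2.87
ee_pos: [541.4, -224.4, 187.7]
ee_rot: [-0.006, 0.707, 0.007, 0.707]
wrist_force: [0.1, -0.1, -0.3]
finger_gap: 0.998
t 2.87 p [ 541.4 -224.4  187.7] yaw 91.07 q [-0.46  0.49  1.53  0.    1.12 -2.05] F [ 0.1 -0.1 -0.3] gap 0.998 xax [-3.e-04  8.e-04 -1.e+00]
row [ 0.17  0.02 -0.02] turn -0.0
```

View pics/w2.png

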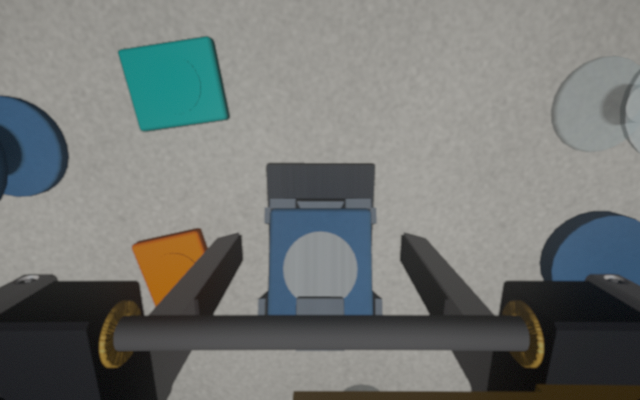

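The plate top now spans columns 269..372, its front edge is at row 209, and the fingers straddle it. I'll refine with this closer view.

Run:
```python
from h import *
z=load('w2'); P=cloud(z); im=z['im']
b=(im[...,2].astype(int)-im[...,0]>25); b[:205]=0;b[305:]=0;b[:,:262]=0;b[:,380:]=0
top=P[b]; top=top[(top[:,2]>80)&(top[:,2]<125)]
A=np.c_[top[:,:2],np.ones(len(top))]; w=np.ones(len(top),bool)
for _ in range(8):
    c,*_=np.linalg.lstsq(A[w],top[w][:,2],rcond=None); r=top[:,2]-A@c; w=abs(r)<1.5
print(c, 'lean',np.degrees(np.arctan(np.hypot(c[0],c[1]))),'dir',np.degrees(np.arctan2(c[1],c[0])),r[w].std(),w.sum())
g=top[w]; print(np.percentile(g,[0.5,99.5],axis=0).round(1))
rect=cv2.minAreaRect(g[:,:2].astype(np.float32)); print(rect,cv2.boxPoints(rect).round(1))
print('top z at 541.2:',c@[541.2,-224.2,1])
# fingertip projections
s=ctrl.observe();T=R.from_quat(s['ee_rot']).as_matrix()
print(proj(z,[s['ee_pos']+T@np.array([97,y,zz]) for y in(-47,47) for zz in(-8,0,8)]).round(0))
print(proj(z,[s['ee_pos']+T@np.array([x,0,0]) for x in (78,97)]))
```

```text
[ 4.04865322e-01  6.62308053e-03 -1.20205317e+02] lean 22.043984516033973 dir 0.9372023154747738 0.6474725813563924 5088
[[ 518.3 -253.2   87.3]
 [ 568.2 -195.3  108.8]]
((543.3043823242188, -224.2346954345703), (50.66930389404297, 58.96559143066406), 1.3865572214126587) [[ 517.3 -195.4]
 [ 518.7 -254.3]
 [ 569.3 -253.1]
 [ 567.9 -194.1]]
top z at 541.2: 97.42290000022615
[[240. 235.]
 [240. 248.]
 [241. 260.]
 [400. 235.]
 [399. 248.]
 [398. 260.]]
[[319.66058613 261.66812817]
 [319.79164871 247.8480523 ]]
```

View pics/s2.png

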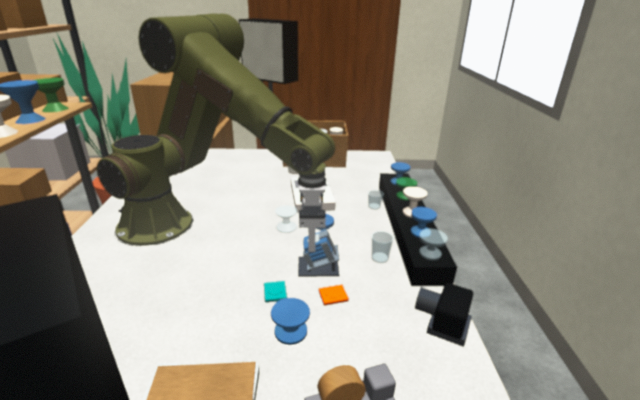

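```bash
python3 -m crank '[[0.17,0,0,0,1],[0.17,0,0,0,1],[0.17,0,0,0,0.8],[0.17,0,0,0,0.7],[0.17,0,0,0,0.5],[0.17,0,0,0,0.5],[0.17,0,0,0,0.5],[0.17,0,0,0,0.5],[0.17,0,0,0,0.5],[0.17,0,0,0,0.5]]'; python3 rel.py 0 0 0 91
```

```text
clock: 3.8
ee_pos: [541.4, -224.4, 186.3]
ee_rot: [-0.007, 0.707, 0.007, 0.707]
wrist_force: [-0.2, -1.3, -0.1]
finger_gap: 0.633
t 3.8 p [ 541.4 -224.4  186.3] yaw 91.08 q [-0.46  0.5   1.53  0.    1.11 -2.05] F [-0.2 -1.3 -0.1] gap 0.633 xax [ 3.e-04  4.e-04 -1.e+00]
row [ 18.62  23.45 -53.71] turn 0.1
```

```bash
python3 -m crank '[[0.11,0,-0.28,0,0.5],[0.22,0,-0.56,0,0.5],[0.34,0,-0.83,0,0.5],[0.45,0,-1.11,0,0.5],[0.56,0,-1.39,0,0.5],[0.67,0,-1.67,0,0.5],[0.79,0,-1.95,0,0.5],[0.9,0,-2.22,0,0.5]]'; python3 rel.py 0 0 0 91
python3 - <<'E'
from h import *
snap('wrist','w3')
E
```

```text
clock: 4.47
ee_pos: [518.8, -224.9, 177.4]
ee_rot: [-0.007, 0.707, 0.007, 0.707]
wrist_force: [0.4, -0.5, 4.7]
finger_gap: 0.633
t 4.47 p [ 518.8 -224.9  177.4] yaw 91.08 q [-0.47  0.47  1.6   0.    1.07 -2.06] F [ 0.4 -0.5  4.7] gap 0.633 xax [-2.e-04  4.e-04 -1.e+00]
row [ 17.75  23.46 -51.44] turn 0.1
```

View pics/w3.png

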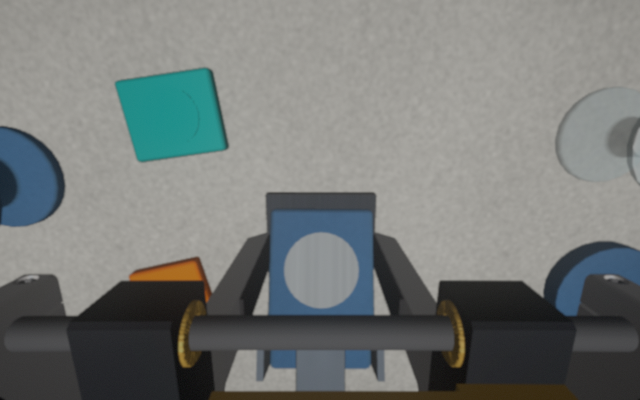

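```bash
python3 -m crank '[[0.2,0,-0.5,0,0.5],[0.4,0,-1.0,0,0.5],[0.6,0,-1.5,0,0.5],[0.8,0,-2.0,0,0.5],[1.0,0,-2.5,0,0.5],[1.2,0,-3.0,0,0.5],[1.4,0,-3.5,0,0.5],[1.6,0,-4.0,0,0.5],[1.8,0,-4.5,0,0.5],[2.0,0,-5.0,0,0.5]]'; python3 rel.py 0 0 0 91
python3 - <<'E'
from h import *
snap('wrist','w4');snap('side','s4')
E
```

```text
clock: 5.35
ee_pos: [467.5, -225.7, 156.4]
ee_rot: [-0.006, 0.708, 0.007, 0.706]
wrist_force: [0.2, 0.7, -1.3]
finger_gap: 0.632
t 5.35 p [ 467.5 -225.7  156.4] yaw 91.08 q [-0.52  0.41  1.75  0.    0.99 -2.11] F [ 0.2  0.7 -1.3] gap 0.632 xax [-0.0019  0.0012 -1.    ]
row [ 15.76  23.43 -46.29] turn 0.1
```

View pics/w4.png

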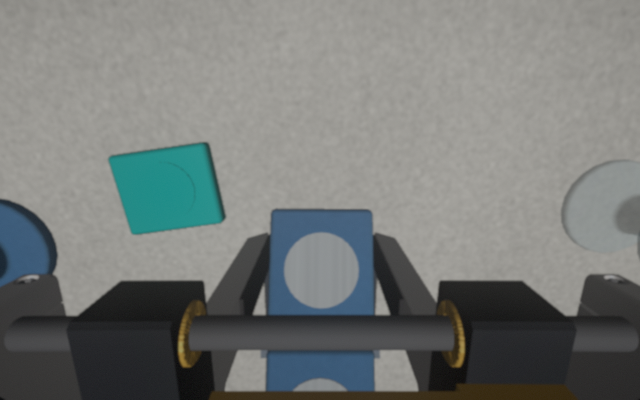

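```bash
python3 -m crank '[[-2,0,0,0,0.5],[-5,0,0,0,0.5],[-8,0,0,0,0.5],[-11,0,0,0,0.5],[-14,0,0,0,0.5],[-16,0,0,0,0.5],[-17,0,0,0,0.5],[-17,0,0,0,0.5]]'; python3 rel.py 640 211 330 97.5
```

```text
clock: 6.12
ee_pos: [468.1, -226.0, 327.9]
ee_rot: [-0.007, 0.707, 0.007, 0.707]
wrist_force: [-0.4, -0.3, -1.8]
finger_gap: 0.633
t 6.12 p [ 468.1 -226.   327.9] yaw 91.06 q [-0.52  0.21  1.57  0.    1.36 -2.11] F [-0.4 -0.3 -1.8] gap 0.633 xax [-1.e-04  1.e-04 -1.e+00]
row [-0.21 43.38 18.  ] turn -6.4
```

View pics/s4.png

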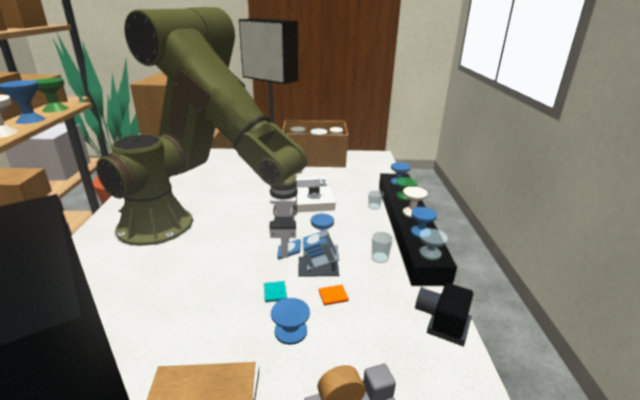

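```bash
python3 - <<'E'
from h import *
im,d,c=snap('top','t5'); P=cloud(load('t5'))
b=(im[...,2].astype(int)-im[...,0]>12); b[:205]=0;b[236:]=0;b[:,:375]=0;b[:,408:]=0
t=P[b]; t=t[(t[:,2]>70)]; print(len(t))
A=np.c_[t[:,:2],np.ones(len(t))]; w=np.ones(len(t),bool)
for _ in range(8):
    k,*_=np.linalg.lstsq(A[w],t[w][:,2],rcond=None); r=t[:,2]-A@k; w=abs(r)<3
print(k,w.sum(),'z at 541.2',k@[541.2,-224.2,1],t.min(0),t.max(0))
E
python3 -m crank '[[0,4,2,-6.4,0.5],[0,8,4,-6.4,0.5],[0,12,6,-6.4,0.5],[0,16,8,-6.4,0.5],[0,20,10,-6.4,0.5],[0,24,11,-6.4,0.5],[0,28,13,-6.4,0.5],[0,32,15,-6.4,0.5],[0,36,16,-6.4,0.5],[0,40,18,-6.4,0.5]]'
python3 -m crank '[[0,2,0,0,0.5],[0,3.5,0,0,0.5],[0,3.5,0,0,0.5],[0,3.5,0,0,0.5],[0,3.5,0,0,0.5]]'
python3 rel.py 640 211 330 97.5
python3 - <<'E'
from h import *
snap('wrist','w6')
E
```

```text
488
[1.80946328e-01 1.08734871e+00 2.48555742e+02] 31 z at 541.2 102.70031485976963 [ 505.20867945 -259.55285351   70.51716439] [ 595.83335288  -11.90752883 1073.99738074]
clock: 7.0
ee_pos: [631.5, 158.7, 323.5]
ee_rot: [-0.046, 0.708, 0.046, 0.704]
wrist_force: [-0.0, -0.3, -1.2]
finger_gap: 0.636
clock: 7.42
ee_pos: [626.9, 192.1, 323.1]
ee_rot: [-0.045, 0.708, 0.046, 0.703]
wrist_force: [-0.1, 1.1, -1.7]
finger_gap: 0.633
t 7.42 p [626.9 192.1 323.1] yaw 97.42 q [ 0.24  0.53  1.15  0.    1.47 -1.46] F [-0.1  1.1 -1.7] gap 0.633 xax [-6.4e-03  3.0e-04 -1.0e+00]
row [-0.7   1.7   1.54] turn -0.1
```

View pics/w6.png

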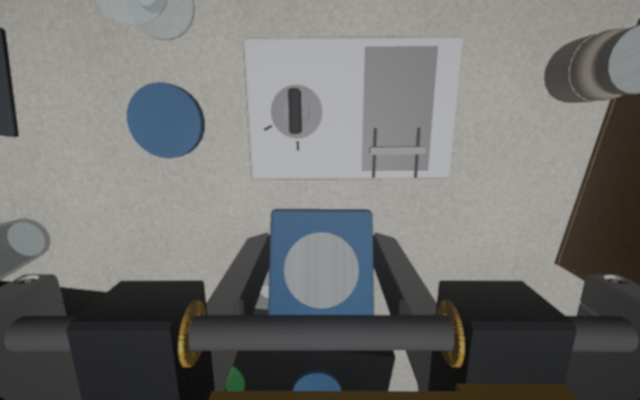

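The whole stage shows: corners at about (246,38), (461,38), (451,178) and (253,178), the key bar at (295,110), the stop bar at (370..427, 150), and the grey area above it.

Run:
```python
from h import *
z=load('w6'); P=cloud(z); im=z['im']
m=(P[...,2]>34)&(P[...,2]<46); m[190:]=0; m[:,:235]=0;m[:,475:]=0
q=P[m]; print(len(q),np.median(q[:,2]))
r=cv2.minAreaRect(q[:,:2].astype(np.float32)); bp=cv2.boxPoints(r); print(r,bp.round(1))
for ths in (1,2):
    g=q
cv2.imwrite('pics/c6.png',cv2.resize(im[30:190,235:475][:,:,::-1],None,fx=3.3,fy=3.3,interpolation=cv2.INTER_CUBIC))
for v in range(136,164,2): print(v,[P[v,u].round(1) for u in (385,398,412)], im[v,398])
```

```text
28598 39.42059038037168
((540.2431030273438, 214.7679443359375), (150.51487731933594, 230.65322875976562), 7.981196403503418) [[449.7 318.5]
 [481.7  90.1]
 [630.8 111. ]
 [598.8 339.4]]
136 [array([561.5, 256.2,  38.9]), array([559.6, 270.5,  38.7]), array([557.6, 285.8,  39.2])] [134 132 134]
138 [array([563.7, 256.6,  38.8]), array([561.7, 270.3,  41.2]), array([559.8, 286.5,  38.3])] [135 133 134]
140 [array([565.8, 256.9,  39.3]), array([563.9, 270.8,  41. ]), array([561.9, 286.6,  39.6])] [135 133 135]
142 [array([568. , 257.4,  38.7]), array([566.1, 271.7,  39. ]), array([564.1, 287.3,  38.8])] [135 133 134]
144 [array([570.1, 257.6,  39.9]), array([568.2, 271.9,  40.1]), array([566.2, 287.8,  38.4])] [134 131 134]
146 [array([572.3, 258. ,  39.8]), array([570.4, 272.4,  39.9]), array([568.4, 287.9,  39.6])] [125 125 123]
148 [array([573.9, 256.4,  49.5]), array([572. , 270.2,  50.1]), array([570. , 285.1,  50.8])] [144 147 148]
150 [array([575.9, 256.5,  50.6]), array([574.1, 270.7,  49.8]), array([572.2, 285.8,  49.9])] [148 151 153]
152 [array([578.1, 257. ,  50.2]), array([576.3, 271.4,  49. ]), array([574.2, 285.7,  51.9])] [146 150 151]
154 [array([580.3, 257.6,  49.5]), array([578.4, 271.4,  50.4]), array([576.3, 286.4,  51. ])] [141 141 141]
156 [array([583.1, 259.7,  41.1]), array([581.3, 274.5,  39.6]), array([579.4, 290.5,  38.4])] [136 134 135]
158 [array([585.3, 260.2,  40.7]), array([583.6, 275.3,  38.2]), array([581.4, 290.5,  40.1])] [137 135 136]
160 [array([587.7, 260.9,  39.2]), array([585.6, 275. ,  41.3]), array([583.6, 290.7,  40.8])] [137 135 136]
162 [array([589.9, 261.3,  39.5]), array([588. , 275.8,  39.7]), array([586. , 291.7,  39. ])] [136 134 135]
```

View pics/c6.png

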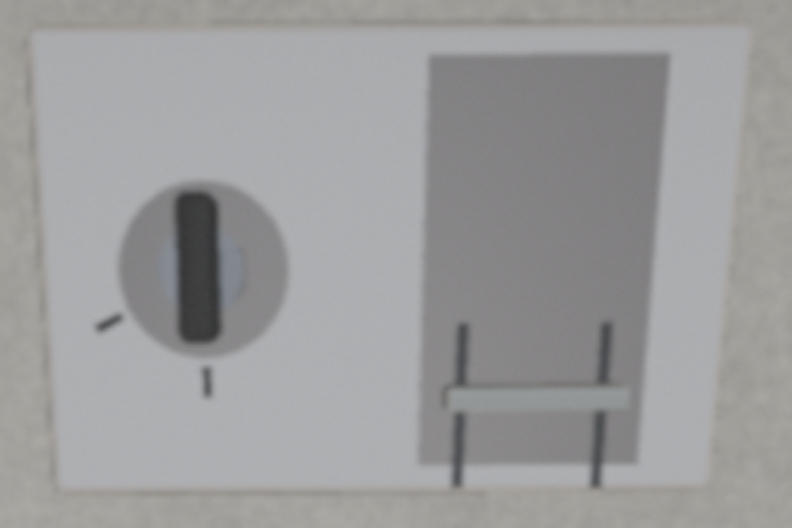

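```bash
python3 rel.py 600 235 250 97.9
```

```text
t 7.47 p [627.  192.  323.4] yaw 97.39 q [ 0.24  0.53  1.15  0.    1.47 -1.46] F [-0.2 -0.5 -1. ] gap 0.635 xax [-5.9e-03  5.0e-04 -1.0e+00]
row [ 7.36  4.61 -2.08] turn -0.5
```

```bash
python3 -m crank '[[2,1,-0.5,-0.5,0.5],[4,2,-1,-0.5,0.5],[6,3.5,-1.6,-0.5,0.5],[7.4,4.6,-2.1,-0.5,0.5],[7.4,4.6,-2.1,-0.5,0.5],[7.4,4.6,-2.1,-0.5,0.5],[7.4,4.6,-2.1,-0.5,0.5],[7.4,4.6,-2.1,-0.5,0.5]]'
python3 rel.py 512.7 261.4 175 97.9
python3 - <<'E'
from h import *
im,d,c=snap('wrist','w7'); z=load('w7'); P=cloud(z)
m=(P[...,2]>34)&(P[...,2]<46); m[195:]=0; m[:,:150]=0;m[:,560:]=0
q=P[m]; r=cv2.minAreaRect(q[:,:2].astype(np.float32)); print(len(q),np.median(q[:,2]),r,cv2.boxPoints(r).round(1))
b=(P[...,2]>46)&(P[...,2]<56)&(P[...,1]>235)&(P[...,1]<310)&(P[...,0]>550)&(P[...,0]<600); b[198:]=0
q=P[b]; r=cv2.minAreaRect(q[:,:2].astype(np.float32)); print('bar',len(q),np.median(q[:,2]),r,cv2.boxPoints(r).round(1))
k=(P[...,2]>70)&(P[...,2]<84)&(P[...,1]>110)&(P[...,1]<190)&(P[...,0]>500)&(P[...,0]<590); k[198:]=0
q=P[k]; r=cv2.minAreaRect(q[:,:2].astype(np.float32)); print('key',len(q),np.median(q[:,2]),r,cv2.boxPoints(r).round(1))
E
```

```text
clock: 8.13
ee_pos: [600.6, 233.9, 251.0]
ee_rot: [-0.048, 0.707, 0.049, 0.704]
wrist_force: [0.4, -0.3, -1.8]
finger_gap: 0.635
t 8.13 p [600.6 233.9 251. ] yaw 97.82 q [ 0.31  0.55  1.28  0.    1.31 -1.39] F [ 0.4 -0.3 -1.8] gap 0.635 xax [-0.0038  0.001  -1.    ]
row [ 7.64  3.91 -8.3 ] turn -0.1
37591 39.43419608607548 ((530.9453125, 214.29434204101562), (131.8445281982422, 229.748291015625), 7.8011651039123535) [[450.  319.2]
 [481.2  91.5]
 [611.8 109.4]
 [580.7 337.1]]
bar 649 50.50895150591127 ((574.409912109375, 270.71636962890625), (7.866015434265137, 58.8982048034668), 7.792531490325928) [[566.5 299.4]
 [574.5 241. ]
 [582.3 242.1]
 [574.3 300.4]]
key 887 74.99856003293996 ((548.7296752929688, 155.69802856445312), (43.3114128112793, 12.652195930480957), 7.192277431488037) [[526.5 159.3]
 [528.  146.7]
 [571.  152.1]
 [569.4 164.7]]
```

View pics/w7.png

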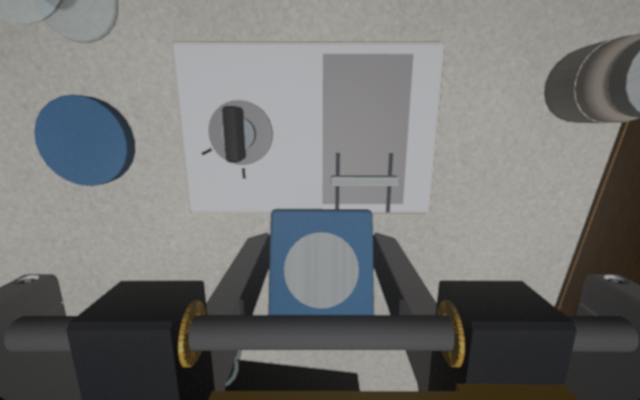

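The stop bar's front face is at about (570.4,270.2), stage yaw is 7.8°, and the key is at (548.7,155.7). I'll move above the set-down point, 13 mm short of the stop.

```bash
python3 rel.py 511.8 262.1 162 97.8; python3 -m crank '[[1,1,-2,0,0.5],[2,2,-4,0,0.5],[4,3,-6,0,0.5],[6,4,-8.3,0,0.5],[7.5,4,-8.5,0,0.5],[8.3,4,-8.5,0,0.5],[8.7,4,-8.5,0,0.5],[8.9,4,-8.5,0,0.5],[8.9,4,-8.5,0,0.5]]'
python3 rel.py 511.8 262.1 151 97.8
```

```text
t 8.18 p [600.5 234.1 250.8] yaw 97.83 q [ 0.31  0.55  1.28  0.    1.31 -1.39] F [-0.1  0.  -1.9] gap 0.64 xax [-0.0041  0.001  -1.    ]
row [ 8.92  3.97 -8.37] turn 0.0
clock: 8.93
ee_pos: [511.3, 261.9, 162.6]
ee_rot: [-0.047, 0.707, 0.049, 0.704]
wrist_force: [0.6, 0.1, -1.4]
finger_gap: 0.633
t 8.93 p [511.3 261.9 162.6] yaw 97.78 q [ 0.41  0.5   1.58  0.    1.06 -1.3 ] F [ 0.6  0.1 -1.4] gap 0.633 xax [-0.0033  0.0013 -1.    ]
row [1.16 0.01 0.06] turn -0.0
```

```bash
python3 -m crank '[[0.3,0,0,0,0.5],[0.6,0,0,0,0.5],[0.8,0,0,0,0.5],[0.9,0,0,0,0.5],[1.0,0,0,0,0.5],[1.1,0,0,0,0.5],[1.2,0,0,0,0.5],[1.2,0,0,0,0.5]]'
python3 -m crank '[[0.1,0,0,0,0.5],[0.2,0,0,0,0.5],[0.2,0,0,0,0.5]]';python3 -m crank '[[0.1,0,0,0,0.5],[0.2,0,0,0,0.5],[0.2,0,0,0,0.5]]'; python3 rel.py 511.8 262.1 143 97.8
```

```text
clock: 9.6
ee_pos: [511.2, 261.9, 150.5]
ee_rot: [-0.047, 0.707, 0.048, 0.704]
wrist_force: [-1.1, -0.4, -1.6]
finger_gap: 0.632
clock: 9.85
ee_pos: [511.6, 262.0, 149.2]
ee_rot: [-0.047, 0.706, 0.049, 0.705]
wrist_force: [-0.0, -1.2, 5.6]
finger_gap: 0.634
clock: 10.1
ee_pos: [512.1, 262.1, 148.2]
ee_rot: [-0.047, 0.705, 0.049, 0.705]
wrist_force: [0.4, -0.7, 6.9]
finger_gap: 0.636
t 10.1 p [512.1 262.1 148.2] yaw 97.78 q [ 0.41  0.52  1.59  0.    1.03 -1.3 ] F [ 0.4 -0.7  6.9] gap 0.636 xax [-1.0e-04  2.3e-03 -1.0e+00]
row [ 0.52  0.   -0.03] turn -0.0
```

```bash
python3 -m crank '[[0.1,0,0,0,0.5],[0.2,0,0,0,0.5],[0.3,0,0,0,0.5],[0.3,0,0,0,0.5]]';python3 -m crank '[[0.08,0,0,0,0.5],[0.16,0,0,0,0.5],[0.2,0,0,0,0.5],[0.2,0,0,0,0.5]]'; python3 rel.py 511.8 262.1 142 97.8
python3 - <<'E'
from h import *
snap('wrist','w8')
E
```

```text
clock: 10.43
ee_pos: [513.0, 262.3, 146.5]
ee_rot: [-0.047, 0.704, 0.049, 0.707]
wrist_force: [1.1, -2.2, 7.4]
finger_gap: 0.633
clock: 10.77
ee_pos: [513.6, 262.4, 145.5]
ee_rot: [-0.047, 0.704, 0.049, 0.707]
wrist_force: [0.8, -1.1, 8.6]
finger_gap: 0.64
t 10.77 p [513.6 262.4 145.5] yaw 97.78 q [ 0.41  0.53  1.59  0.    1.02 -1.3 ] F [ 0.8 -1.1  8.6] gap 0.64 xax [ 0.0052  0.0039 -1.    ]
row [ 0.35 -0.   -0.19] turn -0.0
```

View pics/w8.png

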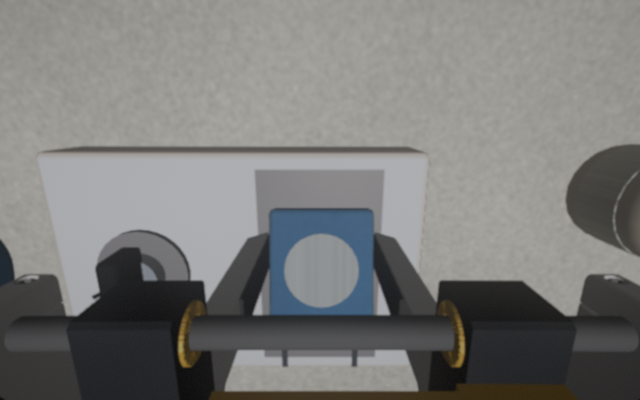

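```bash
cat > tilt.py <<'E'
import sys
from h import *
z=load(sys.argv[1]); P=cloud(z); im=z['im']
v0=int(sys.argv[2]) if len(sys.argv)>2 else 205
b=(im[...,2].astype(int)-im[...,0]>25); b[:v0]=0;b[312:]=0;b[:,:255]=0;b[:,390:]=0
t=P[b]; t=t[np.abs(t[:,2]-np.median(t[:,2]))<30]
A=np.c_[t[:,:2],np.ones(len(t))]; w=np.ones(len(t),bool)
for _ in range(8):
    c,*_=np.linalg.lstsq(A[w],t[w][:,2],rcond=None); r=t[:,2]-A@c; w=abs(r)<1.5
g=t[w]; print('lean',np.degrees(np.arctan(np.hypot(c[0],c[1]))).round(2),'dir',np.degrees(np.arctan2(c[1],c[0])).round(1),w.sum(),np.percentile(g,[0.5,99.5],axis=0).round(1).tolist())
r=cv2.minAreaRect(g[:,:2].astype(np.float32)); print(r,cv2.boxPoints(r).round(1).tolist())
E
for f in w2 w3 w6 w7 w8; do python3 tilt.py $f; done
```

```text
lean 22.01 dir 1.0 5459 [[518.3, -253.2, 87.3], [571.8, -195.0, 110.1]]
((545.0860595703125, -224.14447021484375), (54.23078155517578, 58.97128677368164), 1.2485262155532837) [[517.2999877929688, -195.3000030517578], [518.5999755859375, -254.1999969482422], [572.7999877929688, -253.0], [571.5999755859375, -194.10000610351562]]
lean 22.39 dir 0.8 5776 [[495.9, -253.3, 78.4], [548.5, -195.1, 101.2]]
((522.2994384765625, -224.15313720703125), (53.12825012207031, 59.32648849487305), 1.1476188898086548) [[495.1000061035156, -195.0], [496.29998779296875, -254.3000030517578], [549.5, -253.3000030517578], [548.2999877929688, -194.0]]
lean 21.49 dir 7.4 5742 [[601.5, 162.9, 224.3], [658.4, 223.7, 246.5]]
((629.927001953125, 193.39376831054688), (53.49057388305664, 59.24684524536133), 7.206892013549805) [[599.7000122070312, 219.39999389648438], [607.0999755859375, 160.60000610351562], [660.2000122070312, 167.39999389648438], [652.7000122070312, 226.10000610351562]]
lean 21.72 dir 7.9 5767 [[575.2, 204.7, 152.3], [632.1, 265.7, 174.6]]
((603.7606811523438, 235.12771606445312), (53.53553009033203, 59.295074462890625), 7.800723075866699) [[573.2000122070312, 260.8999938964844], [581.2999877929688, 202.10000610351562], [634.2999877929688, 209.39999389648438], [626.2999877929688, 268.1000061035156]]
lean 13.11 dir 7.7 6024 [[487.8, 232.9, 51.0], [548.3, 295.4, 65.8]]
((518.1574096679688, 263.959228515625), (57.35590744018555, 59.38041305541992), 7.823179244995117) [[485.70001220703125, 289.5], [493.79998779296875, 230.60000610351562], [550.5999755859375, 238.39999389648438], [542.5, 297.29998779296875]]
```

```bash
python3 -m crank '[[0.1,0,0,0,0.5],[0.2,0,0,0,0.5],[0.3,0,0,0,0.5],[0.3,0,0,0,0.5]]';python3 -m crank '[[0.08,0,0,0,0.5],[0.16,0,0,0,0.5],[0.2,0,0,0,0.5],[0.2,0,0,0,0.5]]'; python3 rel.py 511.8 262.1 140 97.8
python3 - <<'E'
from h import *
snap('wrist','w9')
E
python3 tilt.py w9
```

```text
clock: 11.15
ee_pos: [514.5, 262.5, 143.7]
ee_rot: [-0.046, 0.703, 0.049, 0.708]
wrist_force: [1.9, -1.3, 7.7]
finger_gap: 0.636
clock: 11.48
ee_pos: [515.0, 262.6, 142.7]
ee_rot: [-0.046, 0.702, 0.05, 0.709]
wrist_force: [0.6, -1.3, 6.5]
finger_gap: 0.638
t 11.48 p [515.  262.6 142.7] yaw 97.77 q [ 0.41  0.53  1.59  0.    1.01 -1.3 ] F [ 0.6 -1.3  6.5] gap 0.638 xax [ 0.01    0.0054 -0.9999]
row [ 0.27 -0.01 -0.33] turn -0.0
lean 7.5 dir 7.4 6142 [[489.0, 233.1, 51.0], [551.9, 295.7, 60.6]]
((520.7153930664062, 264.4379577636719), (59.55891036987305, 59.43464660644531), 7.993666172027588) [[487.1000061035156, 289.70001220703125], [495.3999938964844, 230.89999389648438], [554.2999877929688, 239.1999969482422], [546.0999755859375, 298.0]]
```

```bash
python3 -m crank '[[0.1,0,0,0,0.5],[0.2,0,0,0,0.5],[0.3,0,0,0,0.5],[0.3,0,0,0,0.5]]'; python3 rel.py 511.8 262.1 140 97.8
python3 - <<'E'
from h import *
snap('wrist','w10')
E
python3 tilt.py w10
```

```text
clock: 11.87
ee_pos: [515.8, 262.7, 140.7]
ee_rot: [-0.046, 0.701, 0.05, 0.71]
wrist_force: [2.0, -1.2, 6.7]
finger_gap: 0.638
t 11.87 p [515.8 262.7 140.7] yaw 97.77 q [ 0.41  0.54  1.59  0.    1.   -1.3 ] F [ 2.  -1.2  6.7] gap 0.638 xax [ 0.0124  0.0061 -0.9999]
row [ 0.07 -0.01 -0.4 ] turn -0.0
lean 3.67 dir 7.7 6181 [[489.9, 233.5, 51.0], [553.8, 296.1, 56.9]]
((521.8838500976562, 264.6690673828125), (61.212345123291016, 59.27914047241211), 7.862582206726074) [[487.5, 289.79998779296875], [495.6000061035156, 231.10000610351562], [556.2999877929688, 239.5], [548.0999755859375, 298.20001220703125]]
```

```bash
python3 -m crank '[[0.1,0,0,0,0.5],[0.2,0,0,0,0.5],[0.2,0,0,0,0.5]]'; python3 rel.py 511.8 262.1 140 97.8
python3 - <<'E'
from h import *
snap('wrist','w11')
E
python3 tilt.py w11
```

```text
clock: 12.17
ee_pos: [516.3, 262.7, 139.6]
ee_rot: [-0.046, 0.7, 0.05, 0.711]
wrist_force: [1.1, -1.4, 6.7]
finger_gap: 0.633
t 12.17 p [516.3 262.7 139.6] yaw 97.77 q [ 0.41  0.54  1.59  0.    1.   -1.3 ] F [ 1.1 -1.4  6.7] gap 0.633 xax [ 0.0141  0.0066 -0.9999]
row [-0.04 -0.   -0.45] turn -0.0
lean 1.46 dir 5.7 6234 [[490.4, 233.6, 51.0], [555.4, 296.2, 54.9]]
((523.1058349609375, 264.8722229003906), (61.85105514526367, 59.295997619628906), 7.8175249099731445) [[488.3999938964844, 290.0], [496.5, 231.3000030517578], [557.7999877929688, 239.6999969482422], [549.7000122070312, 298.5]]
```

```bash
python3 -m crank '[[0.05,0,0.15,0,0.5],[0.05,0,0.3,0,0.5],[0.05,0,0.45,0,0.5],[0.05,0,0.5,0,0.5]]'; python3 -m crank '[[0,0,0.1,0,0.5],[0,0,0.1,0,0.5]]'; python3 -m crank '[[0,0,0.1,0,0.5],[0,0,0.1,0,0.5]]';python3 rel.py 524.7 263.9 139 97.8
python3 - <<'E'
from h import *
snap('wrist','w12')
E
python3 tilt.py w12
```

```text
clock: 12.55
ee_pos: [521.3, 263.6, 139.6]
ee_rot: [-0.046, 0.7, 0.05, 0.711]
wrist_force: [-3.7, -0.5, 6.2]
finger_gap: 0.633
clock: 12.72
ee_pos: [522.5, 263.8, 139.7]
ee_rot: [-0.046, 0.7, 0.05, 0.711]
wrist_force: [-1.4, 0.1, 4.1]
finger_gap: 0.635
clock: 12.88
ee_pos: [523.6, 264.0, 139.8]
ee_rot: [-0.046, 0.7, 0.05, 0.711]
wrist_force: [-0.7, 0.5, 2.2]
finger_gap: 0.633
t 12.88 p [523.6 264.  139.8] yaw 97.78 q [ 0.4   0.55  1.57  0.    1.   -1.3 ] F [-0.7  0.5  2.2] gap 0.633 xax [ 0.0141  0.0069 -0.9999]
row [ 0.08 -0.02  0.11] turn -0.0
lean 1.69 dir 9.8 6213 [[497.6, 234.7, 51.0], [562.5, 297.4, 55.1]]
((530.0167846679688, 266.09942626953125), (62.09878921508789, 59.34309005737305), 8.04755973815918) [[495.1000061035156, 291.1000061035156], [503.3999938964844, 232.39999389648438], [564.9000244140625, 241.10000610351562], [556.5999755859375, 299.79998779296875]]
```

```bash
python3 -m crank '[[0.02,0,0.07,0,0.5],[0.02,0,0.07,0,0.5]]'; python3 -m crank '[[0.02,0,0.07,0,0.5],[0.02,0,0.07,0,0.5]]'
```

```text
clock: 13.1
ee_pos: [524.3, 264.1, 139.7]
ee_rot: [-0.046, 0.7, 0.05, 0.711]
wrist_force: [-2.7, -0.8, 5.3]
finger_gap: 0.629
clock: 13.27
ee_pos: [525.0, 264.2, 139.6]
ee_rot: [-0.046, 0.7, 0.05, 0.71]
wrist_force: [-3.5, -0.1, 5.9]
finger_gap: 0.635
```

```bash
python3 rel.py 524.7 263.9 139 97.8
```

```text
t 13.27 p [525.  264.2 139.6] yaw 97.77 q [ 0.4   0.56  1.57  0.    1.01 -1.3 ] F [-3.5 -0.1  5.9] gap 0.635 xax [ 0.0138  0.0069 -0.9999]
row [ 0.06 -0.03 -0.03] turn -0.0
```

```bash
python3 -m crank '[[0,0,0.07,0,0.5],[0,0,0.07,0,0.5]]'
```

```text
clock: 13.43
ee_pos: [525.2, 264.3, 139.6]
ee_rot: [-0.046, 0.701, 0.05, 0.71]
wrist_force: [-7.3, -1.7, 7.7]
finger_gap: 0.634
```

```bash
python3 -m crank '[[0,0,0.07,0,0.5],[0,0,0.07,0,0.5]]'
```

```text
clock: 13.6
ee_pos: [525.4, 264.3, 139.6]
ee_rot: [-0.046, 0.702, 0.05, 0.709]
wrist_force: [-7.8, -1.0, 8.9]
finger_gap: 0.635
```

```bash
python3 -m crank '[[0,0,0.07,0,0.5],[0,0,0.07,0,0.5]]'
```

```text
clock: 13.77
ee_pos: [525.6, 264.4, 139.6]
ee_rot: [-0.046, 0.702, 0.05, 0.708]
wrist_force: [-8.3, -1.4, 7.9]
finger_gap: 0.635
```

Contact was felt at TCP x≈525.3 with 8 N. Releasing now.

```bash
python3 -m crank '[[0,0,0,0,0.66],[0,0,0,0,0.7],[0,0,0,0,0.8],[0,0,0,0,0.95],[0,0,0,0,0.95],[0,0,0,0,0.95]]'
python3 -m crank '[[-2,0,0,0,0.95],[-5,0,0,0,0.95],[-8,0,1,0,0.95],[-10,0,3,0,0.95],[-11,0,5,0,0.95],[-11,0,6,0,0.95],[-11,0,7,0,0.95],[-11,0,7,0,0.95],[-11,0,7,0,0.95]]'
python3 rel.py
python3 - <<'E'
from h import *
snap('wrist','w13')
E
```

```text
clock: 14.27
ee_pos: [525.6, 264.3, 139.6]
ee_rot: [-0.046, 0.702, 0.05, 0.709]
wrist_force: [-0.4, -0.2, 0.5]
finger_gap: 0.932
clock: 15.02
ee_pos: [594.0, 273.1, 249.6]
ee_rot: [-0.046, 0.703, 0.049, 0.708]
wrist_force: [-0.6, -0.1, 0.3]
finger_gap: 0.948
t 15.02 p [594.  273.1 249.6] yaw 97.76 q [ 0.37  0.57  1.26  0.    1.3  -1.33] F [-0.6 -0.1  0.3] gap 0.948 xax [ 0.0075  0.0051 -1.    ]
```

View pics/w13.png

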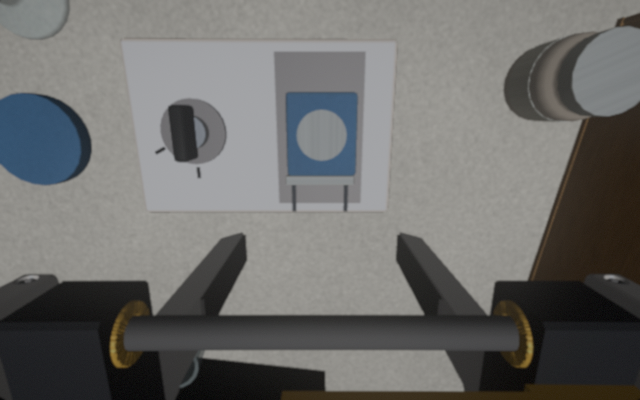

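The plate (287..357, 93..177) lies against the stop bar at row ~180. I'll check it numerically.

Run:
```python
from h import *
z=load('w13'); P=cloud(z); im=z['im']
cv2.imwrite('pics/c13.png',cv2.resize(im[80:200,265:375][:,:,::-1],None,fx=5,fy=4.8,interpolation=cv2.INTER_CUBIC))
def rect(m,n):
    q=P[m]; r=cv2.minAreaRect(q[:,:2].astype(np.float32)); print(n,len(q),np.median(q[:,2]).round(1),r); return r,q
R0=np.zeros(im.shape[:2],bool); R0[85:200,270:375]=1
b=R0&(P[...,2]>48)&(P[...,2]<60)
blue=(im[...,2].astype(int)-im[...,0]>18)
ys,xs=np.where(R0&blue); lo,hi=ys.min(),ys.max(); print(lo,hi)
disc=R0.copy(); disc[175:]=0
r1,q=rect(b&disc,'plate'); A=np.c_[q[:,:2],np.ones(len(q))]; c,*_=np.linalg.lstsq(A,q[:,2],rcond=None); print('slope deg',np.degrees(c[:2]))
bar=R0.copy(); bar[:178]=0
r2,_=rect(b&bar&~blue,'bar')
m=(P[...,2]>34)&(P[...,2]<46); m[220:]=0; m[:,:110]=0;m[:,410:]=0
r3,_=rect(m,'stage')
a=np.radians(7.8); ex=np.array([np.cos(a),np.sin(a)]); ey=np.array([-ex[1],ex[0]])
bc=np.array(r2[0]); C=np.array(r3[0])
for u in (300,320,345):
  col=[(v,P[v,u,0].round(1),P[v,u,2].round(1),im[v,u].tolist()) for v in range(172,190)]; print(u,*col,sep='\n')
```

```text
92 175
plate 5895 52.7 ((535.177001953125, 266.5270080566406), (68.17842102050781, 60.92637634277344), 7.874542236328125)
slope deg [0.23696126 0.00657391]
bar 469 50.6 ((575.4088745117188, 270.6891174316406), (6.197643280029297, 59.274166107177734), 7.898949146270752)
stage 36665 39.4 ((540.07470703125, 215.73037719726562), (148.5926971435547, 230.1199188232422), 7.851121425628662)
300
(172, np.float64(569.7), np.float64(51.0), [67, 91, 117])
(173, np.float64(570.3), np.float64(52.5), [67, 92, 116])
(174, np.float64(571.3), np.float64(51.6), [70, 91, 113])
(175, np.float64(572.3), np.float64(50.9), [87, 99, 112])
(176, np.float64(573.3), np.float64(50.7), [114, 118, 120])
(177, np.float64(574.4), np.float64(49.4), [133, 136, 136])
(178, np.float64(574.9), np.float64(51.6), [139, 142, 143])
(179, np.float64(575.9), np.float64(50.8), [138, 141, 142])
(180, np.float64(577.0), np.float64(49.7), [136, 140, 141])
(181, np.float64(577.9), np.float64(49.9), [136, 140, 141])
(182, np.float64(578.6), np.float64(50.6), [137, 141, 141])
(183, np.float64(579.7), np.float64(49.9), [137, 140, 140]
[... 1799 characters left out ...]
, np.float64(569.6), np.float64(50.8), [139, 142, 144])
(179, np.float64(570.6), np.float64(50.2), [138, 142, 143])
(180, np.float64(571.4), np.float64(50.8), [136, 140, 141])
(181, np.float64(572.2), np.float64(51.2), [136, 140, 142])
(182, np.float64(573.2), np.float64(50.7), [137, 140, 142])
(183, np.float64(574.1), np.float64(50.4), [136, 140, 140])
(184, np.float64(575.2), np.float64(49.8), [124, 127, 126])
(185, np.float64(578.4), np.float64(38.2), [94, 97, 97])
(186, np.float64(578.7), np.float64(41.2), [74, 76, 78])
(187, np.float64(579.9), np.float64(39.8), [69, 70, 74])
(188, np.float64(581.0), np.float64(39.3), [69, 71, 74])
(189, np.float64(581.6), np.float64(40.6), [69, 72, 75])
```

View pics/c13.png

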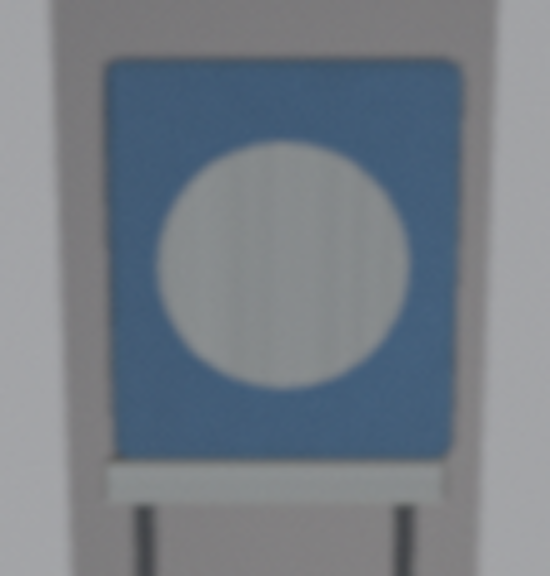

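The plate is flat, square and snug. Next the key.

```bash
python3 - <<'E'
from h import *
z=load('w13'); P=cloud(z)
k=(P[...,2]>70)&(P[...,2]<84); k[:95]=0;k[170:]=0;k[:,:155]=0;k[:,210:]=0
q=P[k]; r=cv2.minAreaRect(q[:,:2].astype(np.float32)); print('key',len(q),np.median(q[:,2]),r)
E
python3 rel.py 548.4 156 200 97.6
```

```text
key 935 74.97582373745149 ((548.646728515625, 156.49270629882812), (42.64578628540039, 12.004075050354004), 7.233880043029785)
t 15.07 p [593.7 273.2 249.8] yaw 97.78 q [ 0.37  0.57  1.26  0.    1.3  -1.33] F [ 0.1  0.2 -0.2] gap 0.952 xax [ 0.0076  0.0051 -1.    ]
row [  4.88 -11.02  -6.11] turn 0.2
```

```bash
python3 -m crank '[[1,-3,-2,0,0.95],[2,-6,-3,0,0.95],[3,-9,-5,0,0.95],[4,-11,-6.1,0,0.95],[4.9,-11,-6.1,0,0.95],[4.9,-11,-6.1,0,0.95],[4.9,-11,-6.1,0,0.95],[4.9,-11,-6.1,0,0.95]]'; python3 rel.py 548.4 156.2 152 97.4
```

```text
clock: 15.73
ee_pos: [548.7, 157.0, 200.4]
ee_rot: [-0.047, 0.702, 0.05, 0.709]
wrist_force: [0.2, 0.6, -0.3]
finger_gap: 0.948
t 15.73 p [548.7 157.  200.4] yaw 97.82 q [ 0.21  0.44  1.57  0.    1.11 -1.5 ] F [ 0.2  0.6 -0.3] gap 0.948 xax [ 0.0085  0.0054 -0.9999]
row [ 4.84 -0.1  -0.09] turn 0.4
```

```bash
python3 -m crank '[[2,-0.1,-0.1,0.4,0.95],[3.5,-0.1,-0.1,0.4,0.95],[4.4,-0.1,-0.1,0.4,0.9],[4.8,-0.1,-0.1,0.4,0.7],[4.8,-0.1,-0.1,0.4,0.4],[4.8,-0.1,-0.1,0.4,0.2],[4.8,-0.1,-0.1,0.4,0],[4.8,-0.1,-0.1,0.4,0],[4.8,-0.1,-0.1,0.4,0],[4.8,-0.1,-0.1,0.4,0]]'; python3 rel.py 548.4 156.2 152 97.4
```

```text
clock: 16.57
ee_pos: [548.4, 156.2, 152.8]
ee_rot: [-0.044, 0.702, 0.048, 0.709]
wrist_force: [-0.4, -1.3, -0.8]
finger_gap: 0.44
t 16.57 p [548.4 156.2 152.8] yaw 97.42 q [ 0.21  0.51  1.61  0.    1.02 -1.49] F [-0.4 -1.3 -0.8] gap 0.44 xax [ 0.0091  0.0056 -0.9999]
row [ 0.08 -0.   -0.  ] turn 0.0
```

```bash
python3 -m crank '[[0,0,0,0,0],[0,0,0,0,0],[0,0,0,0,0],[0,0,0,0,0],[0,0,0,0,0],[0,0,0,0,0]]'; python3 rel.py
```

```text
clock: 17.07
ee_pos: [548.6, 155.3, 152.9]
ee_rot: [-0.045, 0.702, 0.047, 0.709]
wrist_force: [0.6, -7.3, 1.4]
finger_gap: 0.126
t 17.07 p [548.6 155.3 152.9] yaw 97.42 q [ 0.21  0.5   1.61  0.    1.02 -1.49] F [ 0.6 -7.3  1.4] gap 0.126 xax [ 0.0091  0.0038 -1.    ]
```

```bash
python3 -m crank '[[0,0,0,6,0],[0,0,0,12,0],[0,0,0,18,0],[0,0,0,24,0],[0,0,0,30,0],[0,0,0,36,0],[0,0,0,42,0],[0,0,0,48,0],[0,0,0,54,0],[0,0,0,54,0]]'; python3 rel.py; python3 -c "
from h import *
print(ctrl.observe()['wrist_torque'])"
```

```text
clock: 17.9
ee_pos: [548.4, 154.5, 152.8]
ee_rot: [0.284, 0.646, -0.28, 0.651]
wrist_force: [-2.8, -6.0, 2.8]
finger_gap: 0.122
t 17.9 p [548.4 154.5 152.8] yaw 43.04 q [ 0.21  0.5   1.61  0.    1.02 -0.54] F [-2.8 -6.   2.8] gap 0.122 xax [ 0.0082  0.0022 -1.    ]
[-1.36485002  0.32327876  0.1631293 ]
```

```bash
python3 -m crank '[[0,0,0,3,0],[0,0,0,6,0],[0,0,0,8,0],[0,0,0,9,0],[0,0,0,9,0]]'; python3 rel.py; python3 -c "
from h import *
print(ctrl.observe()['wrist_torque'])"
```

```text
clock: 18.32
ee_pos: [548.3, 154.4, 152.8]
ee_rot: [0.334, 0.622, -0.33, 0.627]
wrist_force: [-1.3, -2.1, 1.4]
finger_gap: 0.125
t 18.32 p [548.3 154.4 152.8] yaw 34.03 q [ 0.21  0.5   1.61  0.    1.02 -0.38] F [-1.3 -2.1  1.4] gap 0.125 xax [ 0.008   0.0018 -1.    ]
[-0.58890333  0.12990165  0.18600071]
```

```bash
python3 -m crank '[[0,0,0,2,0],[0,0,0,4,0],[0,0,0,4,0]]'; python3 rel.py
python3 - <<'E'
from h import *
print(ctrl.observe()['wrist_torque']); snap('wrist','w14')
E
```

```text
clock: 18.57
ee_pos: [548.3, 154.4, 152.9]
ee_rot: [0.355, 0.61, -0.351, 0.615]
wrist_force: [-0.8, -0.8, 0.1]
finger_gap: 0.136
t 18.57 p [548.3 154.4 152.9] yaw 30.04 q [ 0.21  0.5   1.61 -0.    1.02 -0.31] F [-0.8 -0.8  0.1] gap 0.136 xax [ 0.008   0.0015 -1.    ]
[-0.32076479  0.00917197  0.6221894 ]
```

View pics/w14.png

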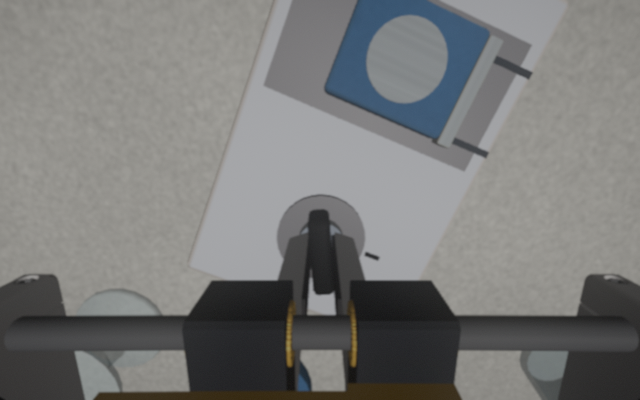

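The torque jumped from 0.19 to 0.62 N m, so the key is at its hard stop; the picture shows it gripped at (320,245). Opening to let it spring back.

```bash
python3 -m crank '[[0,0,0,-3,0],[0,0,0,-3,0],[0,0,0,-3,0.9],[0,0,0,-3,0.9],[0,0,0,-3,0.9],[0,0,0,-3,0.9],[0,0,0,-3,0.9],[0,0,0,-3,0.9],[0,0,0,-3,0.9],[0,0,0,-3,0.9]]'; python3 rel.py
python3 - <<'E'
from h import *
snap('wrist','w15')
E
```

```text
clock: 19.45
ee_pos: [548.4, 154.2, 152.9]
ee_rot: [0.338, 0.619, -0.335, 0.624]
wrist_force: [0.1, -0.3, -0.7]
finger_gap: 0.661
t 19.45 p [548.4 154.2 152.9] yaw 33.13 q [ 0.21  0.5   1.61 -0.    1.02 -0.37] F [ 0.1 -0.3 -0.7] gap 0.661 xax [ 0.0082  0.0014 -1.    ]
```

View pics/w15.png

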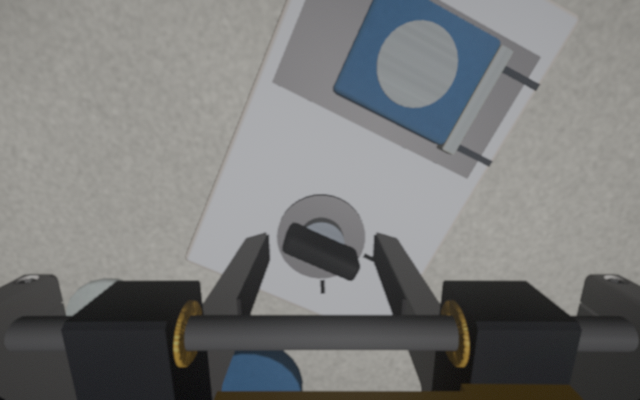

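The key has sprung back (bar from (285,230) to (358,270)), clear of the fingers. I'll rise and check everything.

```bash
python3 -m crank '[[-2,0,0,0,0.9],[-5,0,0,0,0.9],[-8,0,0,0,0.9],[-11,0,0,0,0.9],[-14,0,0,0,0.9],[-16,0,0,0,0.9],[-16,0,0,0,0.9],[-16,0,0,0,0.9]]'; python3 rel.py 560 -235 305 90
python3 - <<'E'
from h import *
snap('wrist','w16'); snap('top','t16')
E
```

```text
clock: 20.17
ee_pos: [547.2, 154.0, 313.4]
ee_rot: [0.339, 0.619, -0.335, 0.625]
wrist_force: [0.3, -0.2, -1.2]
finger_gap: 0.9
t 20.17 p [547.2 154.  313.4] yaw 33.13 q [ 0.21  0.33  1.46 -0.    1.35 -0.37] F [ 0.3 -0.2 -1.2] gap 0.9 xax [ 0.0097  0.0017 -1.    ]
row [  0.79 -20.19  33.27] turn -56.9
```

View pics/w16.png

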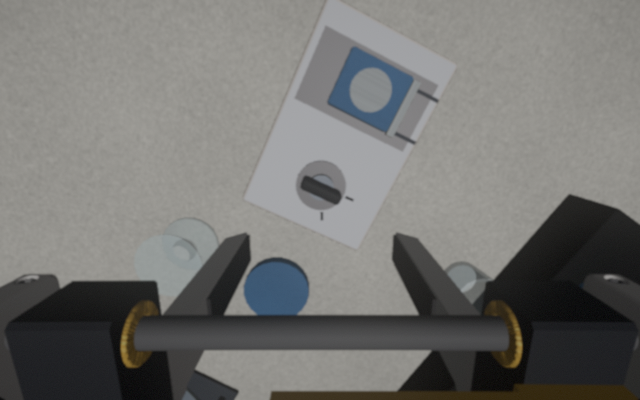

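View pics/t16.png

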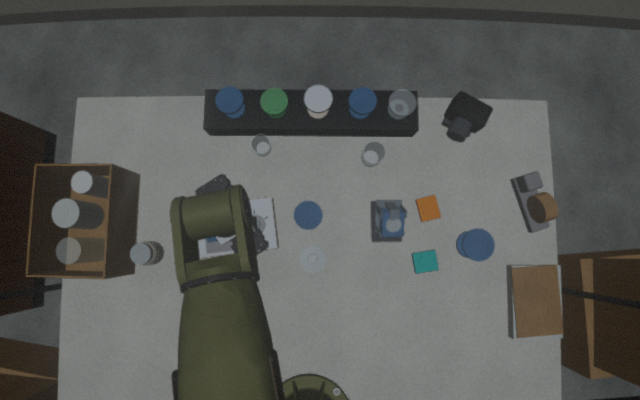

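The plate is on the stop (370,90), the key is at rest (321,190), and the bystanders look unmoved in the top view. Now a look at the dispenser from the same pose as at the start.

```bash
python3 -m crank '[[0.5,-3,5,-56,0.9],[0.8,-5,9,-56,0.9],[0.8,-8,13,-56,0.9],[0.8,-10,17,-56,0.9],[0.8,-13,21,-56,0.9],[0.8,-15,25,-56,0.9],[0.8,-18,29,-56,0.9],[0.8,-20.2,33.3,-56,0.9],[0.8,-20.2,33.3,-56,0.9],[0.8,-20.2,33.3,-56,0.9]]'
python3 -m crank '[[0,0,0,0,0.9],[0,0,0,0,0.9]]'; python3 rel.py
python3 - <<'E'
from h import *
im,d,c=snap('wrist','w17')
E
```

```text
clock: 21.1
ee_pos: [559.2, -237.4, 301.6]
ee_rot: [0.005, 0.706, -0.003, 0.709]
wrist_force: [0.6, -0.2, -0.7]
finger_gap: 0.896
clock: 21.27
ee_pos: [558.5, -239.2, 299.2]
ee_rot: [0.006, 0.707, -0.004, 0.707]
wrist_force: [0.6, -0.3, 0.5]
finger_gap: 0.9
t 21.27 p [ 558.5 -239.2  299.2] yaw 89.18 q [-0.47  0.43  1.35  0.    1.36 -2.02] F [ 0.6 -0.3  0.5] gap 0.9 xax [ 0.0011  0.0035 -1.    ]
```

View pics/w17.png

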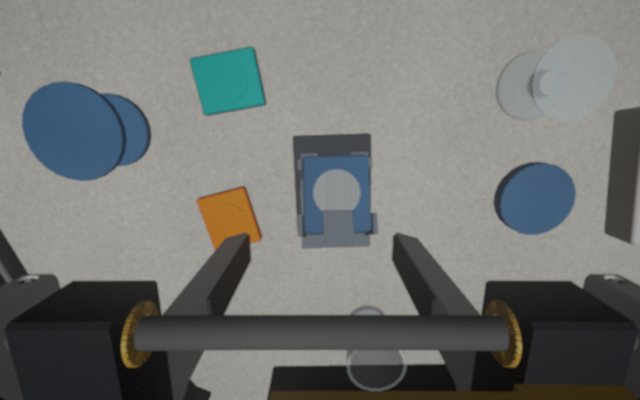

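Run:
```python
from h import *
for f,x0,x1 in (('w1',280,365),('w17',293,380)):
    z=load(f); P=cloud(z); im=z['im']
    b=(im[...,2].astype(int)-im[...,0]>25); b[:148]=0;b[245:]=0;b[:,:x0]=0;b[:,x1:]=0
    t=P[b]; t=t[(t[:,2]>80)&(t[:,2]<130)]
    A=np.c_[t[:,:2],np.ones(len(t))]; w=np.ones(len(t),bool)
    for _ in range(8):
        c,*_=np.linalg.lstsq(A[w],t[w][:,2],rcond=None); r=t[:,2]-A@c; w=abs(r)<2
    g=t[w]; q=cv2.minAreaRect(g[:,:2].astype(np.float32))
    print(f,'lean',np.degrees(np.arctan(c[0])),'z@550',c@[550.5,-224,1],q,w.sum())
# key & plate from w16
z=load('w16'); P=cloud(z); im=z['im']
k=(P[...,2]>70)&(P[...,2]<84)&(abs(P[...,0]-548)<35)&(abs(P[...,1]-156)<30); r=cv2.minAreaRect(P[k][:,:2].astype(np.float32)); print('key',r)
b=(im[...,2].astype(int)-im[...,0]>18); b[:40]=0;b[140:]=0;b[:,:320]=0;b[:,420:]=0
r=cv2.minAreaRect(P[b][:,:2].astype(np.float32)); print('plate',r,np.median(P[b][:,2]))
a=load('top0')['im'].astype(int);c=load('t16')['im'].astype(int)
for n,(u,v) in dict(bowl=(308,214),cs=(313,260),tum=(372,154),vot=(262,146),pil=(476,245),jar=(147,253)).items():
    print(n,abs(a[v-18:v+18,u-18:u+18]-c[v-18:v+18,u-18:u+18]).mean().round(1))
```

```text
w1 lean 21.840066536053502 z@550 101.0936159801895 ((550.4841918945312, -223.95147705078125), (64.38536834716797, 59.07513427734375), 1.2423027753829956) 2621
w17 lean 21.916307975495368 z@550 101.09753902905702 ((549.3602294921875, -223.8872833251953), (64.41776275634766, 59.27801513671875), 0.7944362163543701) 2669
key ((549.0654296875, 156.1993408203125), (43.83129119873047, 12.07763957977295), 7.743526935577393)
plate ((535.8231811523438, 260.0997314453125), (70.71758270263672, 77.90382385253906), 7.314548015594482) 52.461951498394804
bowl 8.1
cs 10.3
tum 9.8
vot 8.3
pil 7.7
jar 6.7
```

```bash
python3 -c "
from station import ctrl
print(ctrl.sign_off())"
```

```text
the job is handed in; nothing more can be done
None
```

I drew the top plate out of the dispenser, laid it flat on the photo stage and slid it back to the stop. I let go of it there, twisted the shutter key to its stop, and let it spring back. The job is handed in, at about 21 s of the 64 s allowed; no verdict was reported.

- **Plate on the stage:** It met the stop at about 8 N. After release it lay flat (within 0.3°), square to the stage within about 0.1° and about 1 mm off centre. No gap to the stop was visible.
- **Dispenser:** The next plate sits about 1 mm from where the first one was, at the same height and lean. I could not read the platform's lift directly.
- **Key:** Torque rose sharply from 0.19 to 0.62 N m at the hard stop. The key is back at rest, within about 0.01 rad.
- **Other ware:** The other ware looks unmoved in the before-and-after top views, and the arm was clear of everything.
- **One check that disagreed:** My last outline of the plate, from the final view over the stage, came out too wide (78 mm instead of 60 mm). I put this down to stray pixels in the mask. Its centre along the stage still agreed, and the clean closer view had shown the plate correctly placed, so I did not repeat it.

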